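# Put the bolt gauges back on their pegs

## Task

Two flat steel bolt gauges are not where they belong. First take the large gauge off the slim peg at the end of the rail and hang it by its hole on the thick peg at the other end; then take the small gauge, the wider of the two plates in the yellow rack, and hang it by its hole on the slim peg that has become free. Leave both hanging freely, and do not disturb any of the other things on the bench, the rack or the rail.

Things in the scene. Friction and masses are not known exactly. Their poses are not given: they have to be found in the camera images.
- gauge_large: large bolt gauge: flat bare-steel plate 70 wide, 130 tall, 6 mm thick, about 0.36 kg, hole 30 mm diameter centred 45 mm below its top edge. At the start it hangs upright on the slim peg. Origin at the middle of its lower edge (mid-thickness); x = normal of the plate, y = width, z = up towards the hole end
- gauge_large_hole (a point): centre of the large gauge's hole (85 mm above its origin), axes as the gauge
- gauge_small: small bolt gauge: flat bare-steel plate 55 wide, 110 tall, 6 mm thick, about 0.26 kg, hole 16 mm diameter centred 38 mm below its top edge. At the start it stands upright, hole up, in one of the rack's two slots; the lower 30 mm are in the slot. Origin at the middle of its lower edge; x = normal, y = width, z = up
- gauge_small_hole (a point): centre of the small gauge's hole (72 mm above its origin), axes as the gauge
- peg_thick: thick round aluminium peg, 18 mm diameter, at one end of the rail (the left or the right one); its body origin is on the axis at the root, on the front face of the rail bar; body x points into the rail, y along the rail, z up. The peg runs 70 mm from the root towards -x, rising 10 degrees (direction (-0.985, 0, 0.174)), plain round end, 210 mm above the bench at the root
- peg_slim: slim round aluminium peg, 8 mm diameter, at the other end of the rail; its origin, axes, length, rise and height are as for the thick peg
- rail: grey gauge rail fixed to the bench: bar 25 x 360 x 25 mm along y, its top 222 mm above the bench, on two posts 170 mm either side. Origin on the bench below the middle of the bar's front face; x points away from the pegs, y along the bar. A third peg (8 mm, like the slim one) in the middle carries the narrow gauge. End pegs are 105 to 125 mm either side of the middle
- rack: yellow plastic slotted rack fixed to the bench, 84 x 150 x 42 mm (x, y, z). Origin centre of underside. Two slots, 9 mm wide and 30 mm deep, run along its x, at y = -35 and +35 mm; slot floors 12 mm above the bench
- strip: bystander: plain steel strip without a hole, 34 wide, 90 tall, 6 mm thick, upright in the other rack slot; origin middle of its lower edge, x = normal
- feeler: bystander: narrow steel gauge 28 wide, 100 tall, 6 mm thick, hanging on the middle peg by a 14 mm hole 15 mm below its top; origin middle of its lower edge
- can: bystander: blue spray can, 60 mm diameter, 200 tall, standing beside one end of the rail; origin centre of underside
- junction_box: bystander: open galvanised junction box 100 x 100 x 45 mm, beside the other end of the rail; origin centre of underside
- jar: bystander: clear jar with a steel lid, 56 mm diameter, 85 tall, beside the rack; origin centre of underside
- pulley: bystander: aluminium pulley 60 mm diameter, 42 tall, on the bench in front of the rail; origin centre of underside
- screwdriver: bystander: screwdriver 190 mm long lying on the bench to the right; origin at its underside, mid length

How it is judged (in metres and radians):
On the way, in this order (a step that is already met when the one before it is completed fails the run):
1. the large gauge hangs by its hole on the thick peg, let go (x of gauge_large_hole in the frame of peg_thick between -0.07 and -0.004 m and y of gauge_large_hole in the frame of peg_thick between -0.012 and 0.012 m and z of gauge_large_hole in the frame of peg_thick between -0.014 and 0.016 m and angle between gauge_large's own z axis and vertical below 0.3 rad and contact force between gauge_large and peg_thick above 0.5 N and contact force between the fingers and gauge_large below 0.3 N and linear speed of gauge_large below 0.05 m/s), for 0.2 s.
2. the small gauge hangs by its hole on the slim peg, let go (x of gauge_small_hole in the frame of peg_slim between -0.07 and -0.004 m and y of gauge_small_hole in the frame of peg_slim between -0.009 and 0.009 m and z of gauge_small_hole in the frame of peg_slim between -0.012 and 0.016 m and angle between gauge_small's own z axis and vertical below 0.3 rad and contact force between gauge_small and peg_slim above 0.5 N and contact force between the fingers and gauge_small below 0.3 N and linear speed of gauge_small below 0.05 m/s), for 0.2 s.
At the end, for the whole second after the job is handed in: Large gauge on the thick peg, small gauge on the slim one: peg through the hole (hole centre 4-70 mm out from the rail, within 12 mm (large) or 9 mm (small) of the peg sideways and about 14 mm of its root in height), resting on the peg, within 0.3 rad of upright, at rest, released (all of step 1 and all of step 2); the robot touches nothing.
It fails at once if the plain strip in the rack is moved more than 30 mm (distance of strip from where it was at the start of the episode above 0.03 m).
It fails at once if the narrow gauge on the middle peg is moved more than 30 mm (distance of feeler from where it was at the start of the episode above 0.03 m).
It fails at once if the can, junction box, jar, pulley or screwdriver is moved more than 30 mm (distance of any of can, junction_box, jar, pulley, screwdriver from where it was at the start of the episode above 0.03 m).
It also fails if it takes over 59 s, if anything falls off the work surface, if the arm or the gripper's body presses on something with over 40 N, if the wrist force passes 120 N, or if a joint passes its speed limit or range.

## Robot

A 6-joint arm with a two-finger parallel gripper is mounted at the origin on the work surface. World frame = base frame: x ahead of the robot, y to its left, z up, the work surface at z = 0. Lengths are in mm, angles in rad, forces in N, time in s.
With the tool pointing down it reaches from about 325 to 1000 mm from the base axis. Payload 5.1 kg.
Tool frame: the origin (TCP) lies at the centre of the arm's flange, where the gripper is bolted on; the fingertips stand 173 mm ahead of it and the grasp point (between the pads) lies 155 mm ahead of it; z points along the fingers, y is the line along which they close (so a half turn about z gives the same grasp; the last joint's range is limited). The gripper opens to 85 mm and grips with 20 to 120 N. Pads are 22 mm wide; open, the fingers measure 114 mm over their backs; the gripper's body (76 mm by 85 mm) begins 54 mm behind the grasp point. The pads swing forward as they close: fully open they stand 13 mm farther back than shut.
Start: joints at [-1.424, 0.124, 1.65, -0, 1.367, -0.083], TCP at [148.027, -632.91, 404.722] pointing down, gripper open.
Joint ranges: [-2.61, 2.61], [-1.02, 2.33], [0.03, 2.71], [-1.35, 4.49], [0.32, 2.68], [-2.91, 2.91]. Speed limits (rad/s): [2.57, 2.57, 3.14, 3.14, 3.14, 3.14].

## Interface

Orientations are given as [roll, pitch, yaw] about the fixed x, y, z axes, in that order (R = Rz(yaw) Ry(pitch) Rx(roll)).
In Python, from bench import sensors, viewer, job gives the robot as it stands.
- The arm moves only by the tool apply_moves, never from a script. Its argument "moves" is one flat list of numbers, 6 for each row, row after row: the shift along the tool's x, y, z in m, then the turn, a rotation vector about the tool's x, y, z in degrees. A call has 1 to 12 rows; each row is the pose to reach, as a shift and turn from the pose commanded when the call began, along the tool's axes at that moment; what a row does not reach only later rows make up. A row lasts 1/10 s, in which the tool goes at most 50 mm and 8.59 degrees, less where a joint would pass 70% of its speed; a pose out of reach is approached as far as the arm can. A call with a gripper value outside its range is refused whole. "fingers" is the gripper's target within -1 to 1 (fully open at 1, half-way at 0, shut at -1), set as the call begins (left out, the last holds). The fingers move at their own pace and stop on an object; "squeeze" is the grip in N (left out, the last holds). Time passes only in rows, so rows that repeat a pose let the fingers close. It gives the time, the measured TCP pose, the force, the opening and the grip force at its end, in the units of the state.
- sensors.get_state(): the state, without advancing time (a new reading comes with each control period).
- viewer.grab_frame(name): name is "scene" or "top" or "wrist"; returns a dict with "image" (400x640x3 uint8, blue, green, red), "mtx" (3x3 intrinsics, pixels), "rvec" (rotation vector, rad) and "tvec" (3), from world to camera coordinates, as OpenCV has them. Camera axes: x right, y down, z forward; pixel columns grow to the right and rows downward; lengths in mm; the calibration is good to about 2 mm. A picture is of the moment at which its call begins. There is no depth.
- job.finish_job(): hands the job in; it is judged then, once.
The state is a dict: "time": time; "qpos": joint angles; "joint_velocities": joint speeds; "tau": joint torques, N m; "tool_pos": TCP position; "tool_rot": TCP orientation; "wrist_force": force on the tool from outside, world axes, zero at the start; "ft_torque": the same for the moment, N m; "grip_width": opening from 0.0 (shut) to 1.0 (fully open); "gripper_force": force on a finger pad.
Only numpy, scipy, OpenCV 4.12 (cv2) and the standard library are available. Lean on these libraries where they do the work, as an engineer would, in place of code of your own. Each camera call takes 0.05 s, during which the arm holds its last target. There are 200 camera calls.

## Working session

There is one attempt and no reset: what is moved stays moved. The work goes in short steps, Python scripts to look and compute and a tool call to move; the robot and the scene stay as the last step left them, time stands still between calls to the robot, and variables do not carry over. Pictures are saved under pics/ and viewed, at most 10 in all, crops included, and the job is handed in when it is done.

Besides the shell and the picture viewer there is one more tool, called after "Request:" as a command line: name --argument value ..., lists and objects as JSON in quotes. apply_moves: Moves the arm, as the interface text tells. Its arguments: {"type":"object","properties":{"moves":{"type":"array"},"fingers":{"type":"number"},"squeeze":{"type":"number"}},"required":["moves"]}

```bash
mkdir -p pics; ls; cat > h.py <<'E'
import cv2,numpy as np
from bench import sensors,viewer,job
def grab(n,save=None):
    f=viewer.grab_frame(n)
    if save: cv2.imwrite('pics/'+save,f['image'])
    return f
def proj(f,P):
    return cv2.projectPoints(np.float64(P).reshape(-1,1,3),np.float64(f['rvec']),np.float64(f['tvec']),np.float64(f['mtx']),None)[0].reshape(-1,2)
def ray(f,uv):
    R=cv2.Rodrigues(np.float64(f['rvec']))[0];t=np.float64(f['tvec']).reshape(3)
    d=R.T@(np.linalg.inv(np.float64(f['mtx']))@np.array([uv[0],uv[1],1.]))
    return -R.T@t,d/np.linalg.norm(d)
def onz(f,uv,z):
    c,d=ray(f,uv);return c+d*(z-c[2])/d[2]
def tri(f1,p1,f2,p2):
    c1,d1=ray(f1,p1);c2,d2=ray(f2,p2)
    A=np.stack([d1,-d2],1);s=np.linalg.lstsq(A,c2-c1,rcond=None)[0]
    a=c1+d1*s[0];b=c2+d2*s[1];return (a+b)/2,np.linalg.norm(a-b)
E
python3 - <<'E'
from h import *
import pickle
fs={n:grab(n,n+'0.png') for n in('scene','top')}
pickle.dump(fs,open('f0.pkl','wb'))
for n,f in fs.items(): print(n,ray(f,(320,200)),f['mtx'][0][0])
print(sensors.get_state())
E
```

```text
pics
scene (array([1137.83023819,   37.59584085, 1009.83670112]), array([-0.53781523, -0.14448692, -0.83058913])) 430.92184156508574
top (array([ 386.48295799,  -85.56447877, 1204.2683044 ]), array([ 0.18143827,  0.00693255, -0.9833779 ])) 440.49166559059523
{'time': 0.1, 'qpos': array([-1.42358563e+00,  1.24465706e-01,  1.65155502e+00,  1.52381609e-05,
        1.36749077e+00, -8.26141468e-02]), 'joint_velocities': array([-0.00080283, -0.0007088 , -0.00363428,  0.00146641, -0.00108093,
        0.00011932]), 'tau': array([-2.89715790e-04, -4.24931788e+01, -3.66653574e+01, -7.91517891e-05,
        3.90530418e-03, -7.80645394e-06]), 'tool_pos': array([ 148.00571615, -632.69457541,  403.54851523]), 'tool_rot': array([-3.13968158e+00, -1.73211086e-04,  2.29821589e-01]), 'wrist_force': array([ 0.18164317, -0.20766866, -0.14999352]), 'ft_torque': array([-0.00643999, -0.01401793, -0.01645869]), 'gripper_force': 0.0, 'grip_width': 1.0011620139653228}
```

View pics/scene0.png

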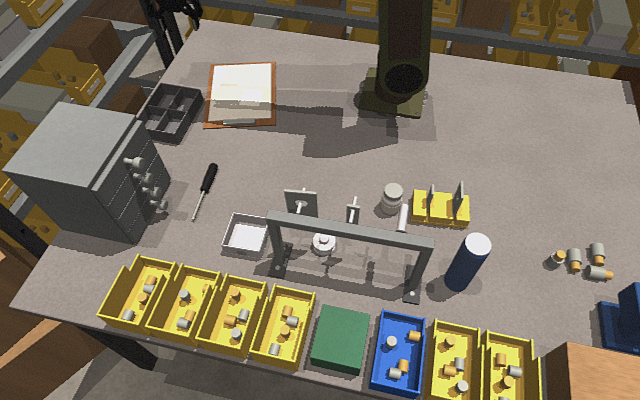

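View pics/top0.png

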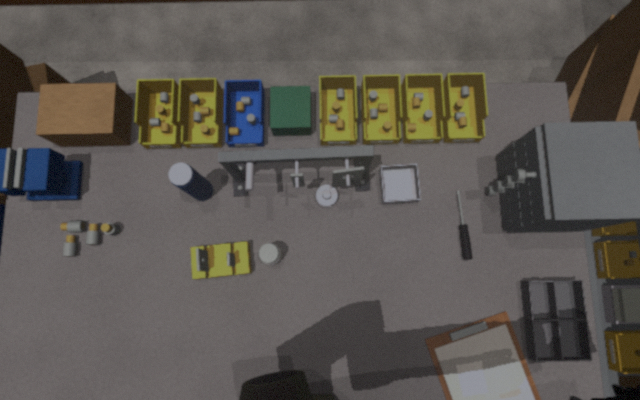

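The scene camera sees the bench from behind the rail. The large gauge is near (300,200) on the slim peg, the thick peg is near (403,218), and the rack is near (440,207) with its taller plate at right (459,197). In the top view the rail runs along row 155 (cols 220–372), the thick peg is at col 249, the slim peg with the gauge at col 347, and the rack near (220,260).

```bash
python3 - <<'E'
from h import *
import pickle
fs=pickle.load(open('f0.pkl','rb'))
t=fs['top']['image'][140:290,180:380]; s=fs['scene']['image'][175:315,260:490]
t=cv2.resize(t,(800,600),interpolation=cv2.INTER_CUBIC); t=cv2.convertScaleAbs(t,alpha=1.6)
cv2.imwrite('pics/tc.png',t)
s=cv2.resize(s,(800,487),interpolation=cv2.INTER_CUBIC)
cv2.imwrite('pics/sc.png',s)
E
```

```text
(no output)
```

View pics/tc.png

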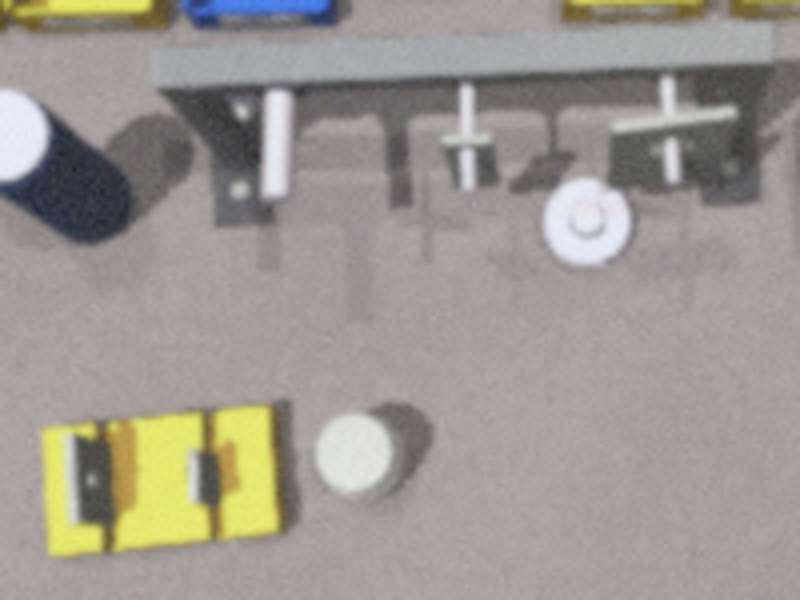

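View pics/sc.png

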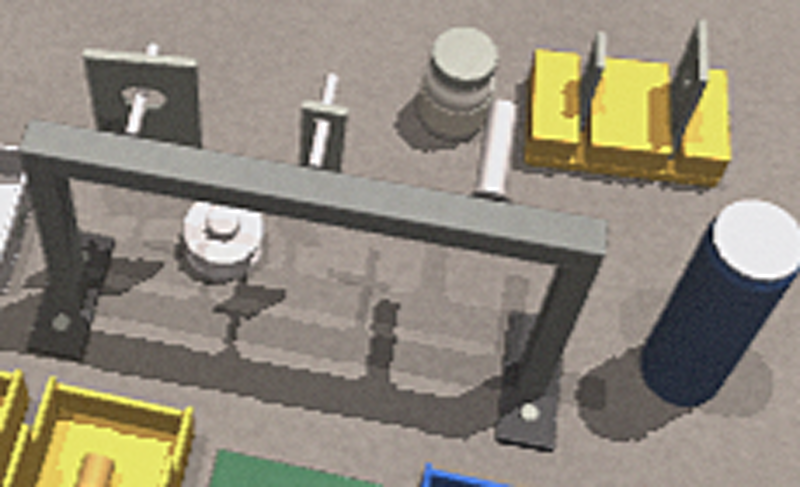

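The crops show, in top-crop pixels (×4, offset 180,140): rail front top edge (158,88)–(773,63), thick peg (278,90)→(275,195), slim peg (667,77)→(673,183), large gauge top edge (612,128)–(737,112). The small gauge's top edge is at (70,435)–(76,523). The rack and jar are visible too.

```bash
python3 - <<'E'
from h import *
import pickle
fs=pickle.load(open('f0.pkl','rb'));T=fs['top'];S=fs['scene']
t=lambda u,v:(180+(u+.5)/4-.5,140+(v+.5)/4-.5)
s=lambda u,v:(260+(u+.5)*230/800-.5,175+(v+.5)*140/487-.5)
np.set_printoptions(precision=1,suppress=True)
for n,p,z in [('railfL',(158,88),222),('railfR',(773,63),222),('railbL',(152,47),222),('railbR',(773,22),222),('thick root',(278,90),217),('thick tip',(275,195),225),('slim root',(667,77),214),('slim tip',(673,183),225),('gL l',(612,128),252),('gL r',(737,112),252),
 ('gS a',(70,435),122),('gS b',(76,523),122),('rack',(43,430),42),('rack',(270,405),42),('rack',(283,533),42),('rack',(50,556),42),('feeler',(467,140),230),('jar',(354,455),85),('pulley',(588,220),42),('can',(5,135),200),('strip',(194,450),102),('strip',(198,502),102)]:
    print(n,onz(T,t(*p),z))
print('tri')
for n,a,b in [('gL l',(612,126),(198,62)),('gL r',(737,110),(85,52)),('slimtip',(673,183),(152,46)),('thicktip',(275,195),(506,102)),('gS far',(76,520),(703,22)),('feel tip',(467,190),(331,76)),('can',(5,135),(758,241))]:
    print(n,*tri(T,t(*a),S,s(*b)))
E
```

```text
railfL [662.3 152.  222. ]
railfR [ 669.9 -202.6  222. ]
railbL [686.9 156.  222. ]
railbR [ 694.5 -203.5  222. ]
thick root [661.1  83.8 217. ]
thick tip [597.3  83.5 225. ]
slim root [ 665.1 -141.6  214. ]
slim tip [ 599.7 -142.6  225. ]
gL l [ 625.7 -108.1  252. ]
gL r [ 633.5 -177.9  252. ]
gS a [471.7 225.6 122. ]
gS b [418.2 220.4 122. ]
rack [481.6 266.5  42. ]
rack [495.1 117.1  42. ]
rack [411.4 107.8  42. ]
rack [399.6 259.3  42. ]
feeler [625.9 -26.1 230. ]
jar [458.3  56.1  85. ]
pulley [615.3 -95.5  42. ]
can [641.9 246.4 200. ]
strip [462.4 153.7 102. ]
strip [430.2 150.7 102. ]
tri
gL l [ 627.6 -107.4  248.5] 1.5970964298115766
gL r [ 635.5 -177.6  247.8] 1.3432944729644993
slimtip [ 601.4 -143.8  217.9] 1.4253192326844057
thicktip [597.5  84.2 223.8] 0.8640802587083714
gS far [420.1 223.4 115.9] 2.507269835517639
feel tip [599.4 -26.  219.3] 1.6225716186242614
can [643.7 249.9 192.8] 2.0467637543153163
```

```bash
cat >> h.py <<'E'
from scipy.spatial.transform import Rotation as Ro
def delta(p,yaw):  # target TCP (mm), yaw deg, tool down
    s=sensors.get_state();R=Ro.from_euler('xyz',s['tool_rot'])
    d=R.inv().apply(np.array(p)-s['tool_pos'])/1000
    w=(R.inv()*Ro.from_euler('xyz',[180,0,yaw],degrees=True)).as_rotvec(degrees=True)
    print('t',round(s['time'],2),'pos',s['tool_pos'].round(1),np.degrees(s['tool_rot']).round(2),'F',s['wrist_force'].round(1),'w',round(float(s['grip_width']),3),'gf',round(float(s['gripper_force']),1))
    print('delta',d.round(4),w.round(1))
E
python3 -c "
from h import *
delta([630,-143,490],96.4)"
```

```text
t 0.1 pos [ 148.  -632.7  403.5] [-1.7989e+02 -1.0000e-02  1.3170e+01] F [ 0.2 -0.2 -0.1] w 1.001 gf 0.0
delta [ 0.5809 -0.3672 -0.0856] [ -0.1  -0.1 -83.2]
```

Request:
apply_moves --moves '[0.581,-0.367,-0.086,0,0,-83,0.581,-0.367,-0.086,0,0,-83,0.581,-0.367,-0.086,0,0,-83,0.581,-0.367,-0.086,0,0,-83,0.581,-0.367,-0.086,0,0,-83,0.581,-0.367,-0.086,0,0,-83,0.581,-0.367,-0.086,0,0,-83,0.581,-0.367,-0.086,0,0,-83,0.581,-0.367,-0.086,0,0,-83,0.581,-0.367,-0.086,0,0,-83,0.581,-0.367,-0.086,0,0,-83,0.581,-0.367,-0.086,0,0,-83]' --fingers 0.0 --squeeze 50

```text
time: 1.3
tool_pos: [566.8, -206.8, 479.0]
tool_rot: [-3.141, -0.0, 1.679]
wrist_force: [1.0, -0.6, 0.2]
grip_width: 0.504
gripper_force: 0.0
```

```bash
python3 -c "
from h import *
delta([630,-143,490],96.4)"
```

```text
t 1.3 pos [ 566.8 -206.8  479. ] [-1.7997e+02 -1.0000e-02  9.6180e+01] F [ 1.  -0.6  0.2] w 0.504 gf 0.0
delta [ 0.0567  0.0697 -0.011 ] [-0.  -0.  -0.2]
```

Request:
apply_moves --moves '[0.057,0.07,-0.011,0,0,0,0.057,0.07,-0.011,0,0,0,0.057,0.07,-0.011,0,0,0,0.057,0.07,-0.011,0,0,0,0.057,0.07,-0.011,0,0,0,0.057,0.07,-0.011,0,0,0]'

```text
time: 1.9
tool_pos: [628.5, -145.5, 489.9]
tool_rot: [-3.141, -0.0, 1.677]
wrist_force: [0.9, 0.3, 0.6]
grip_width: 0.502
gripper_force: 0.0
```

```bash
python3 - <<'E'
from h import *
delta([630,-143,490],96.4)
f=grab('wrist','w1.png')
import pickle;pickle.dump(f,open('w1.pkl','wb'))
print(ray(f,(320,200)))
E
```

```text
t 1.9 pos [ 628.5 -145.5  489.9] [-179.96   -0.     96.07] F [0.9 0.3 0.6] w 0.502 gf 0.0
delta [ 0.0024  0.0018 -0.0001] [-0.  -0.  -0.3]
(array([620.00630743, -68.06899493, 459.79150412]), array([ 0.0463428 , -0.30217601, -0.95212499]))
```

View pics/w1.png

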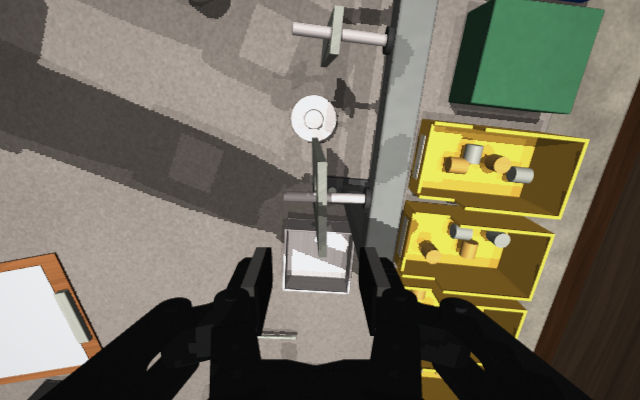

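The wrist view shows the plate edge-on from about (321,150) to (322,256), the slim peg along row 197 (285→365), the feeler's peg at (340,33), and the gripper fingers centred at col 315.

```bash
python3 - <<'E'
from h import *
import pickle
f=pickle.load(open('w1.pkl','rb'));T=pickle.load(open('f0.pkl','rb'))['top']
for uv,z in [((321,150),250),((322,256),250),((366,199),212),((285,197),222),((388,39),212),((292,28),222)]: print(uv,onz(f,uv,z).round(1))
print(proj(f,[[628.5,-145.5,490-173],[628.5,-145.5,490-155]]))
im=f['image'][140:265,280:375];cv2.imwrite('pics/w1c.png',cv2.resize(im,None,fx=6,fy=4.8,interpolation=cv2.INTER_CUBIC))
E
```

```text
(321, 150) [ 627.1 -100.4  250. ]
(322, 256) [ 636.4 -177.1  250. ]
(366, 199) [ 669.1 -141.9  212. ]
(285, 197) [ 604.2 -144.   222. ]
(388, 39) [666.4 -24.  212. ]
(292, 28) [599.8 -26.  222. ]
[[315.97430427 261.24173372]
 [316.03003605 280.94714211]]
```

View pics/w1c.png

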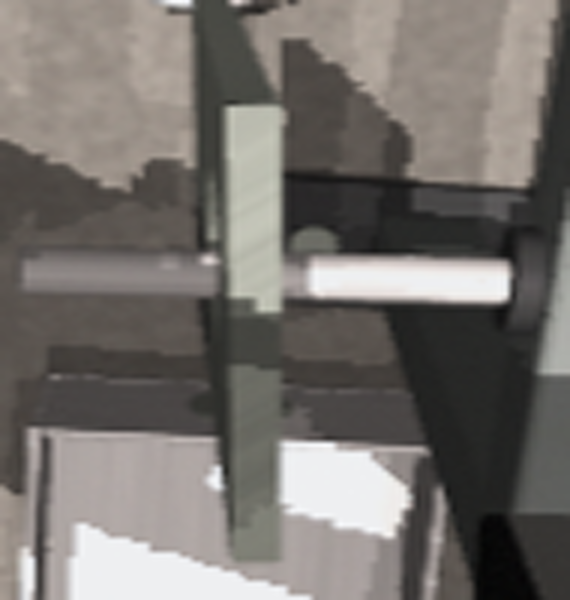

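Request:
apply_moves --moves '[0.002,0.004,0.02,0,0,-0.5,0.002,0.004,0.045,0,0,-0.5,0.002,0.004,0.065,0,0,-0.5,0.002,0.004,0.08,0,0,-0.5,0.002,0.004,0.087,0,0,-0.5,0.002,0.004,0.087,0,0,-0.5,0.002,0.004,0.087,0,0,-0.5]'

```text
time: 2.65
tool_pos: [633.1, -142.3, 404.4]
tool_rot: [3.14, 0.001, 1.687]
wrist_force: [-0.1, -0.6, 0.3]
grip_width: 0.504
gripper_force: 0.0
```

Request:
apply_moves --moves '[0,0,0,0,0,0,0,0,0,0,0,0,0,0,0,0,0,0,0,0,0,0,0,0,0,0,0,0,0,0,0,0,0,0,0,0,0,0,0,0,0,0,0,0,0,0,0,0,0,0,0,0,0,0,0,0,0,0,0,0]' --fingers -1 --squeeze 60

```text
time: 3.65
tool_pos: [633.1, -142.1, 404.1]
tool_rot: [3.14, 0.001, 1.687]
wrist_force: [-1.3, 0.2, 5.0]
grip_width: 0.054
gripper_force: 62.5
```

```bash
python3 - <<'E'
from h import *
delta([632,-143,403],96.6)
f=grab('wrist','w2.png')
import pickle;pickle.dump(f,open('w2.pkl','wb'))
E
```

```text
t 3.65 pos [ 633.1 -142.1  404.1] [1.7993e+02 3.0000e-02 9.6670e+01] F [-1.3  0.2  5. ] w 0.054 gf 62.5
delta [-0.0008 -0.0012  0.0011] [0.1 0.  0.1]
```

View pics/w2.png

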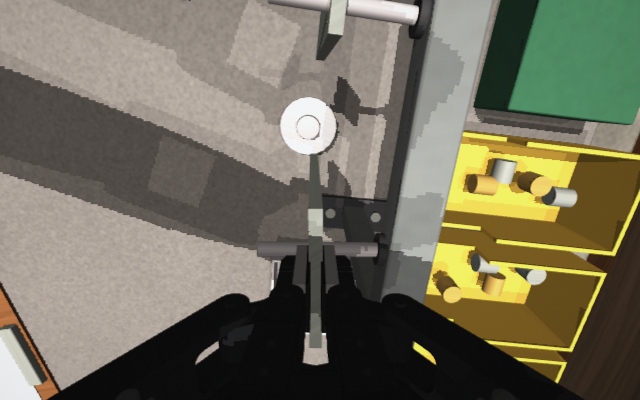

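The gauge is gripped between the pads at (316,270), with the slim peg in row 248 passing just under the fingertips. Lift to centre the hole, then slide outwards.

Request:
apply_moves --moves '[0,0,-0.005,0,0,0,0,0,-0.01,0,0,0,0,0,-0.01,0,0,0]'

```text
time: 4.0
tool_pos: [632.9, -142.0, 412.7]
tool_rot: [-3.141, -0.0, 1.687]
wrist_force: [-0.2, 0.1, -3.1]
grip_width: 0.052
gripper_force: 61.3
```

Request:
apply_moves --moves '[0.002,-0.015,-0.0025,0,0,0,0.0035,-0.035,-0.006,0,0,0,0.005,-0.055,-0.0095,0,0,0,0.007,-0.075,-0.013,0,0,0,0.0085,-0.095,-0.0165,0,0,0,0.0085,-0.1,-0.017,0,0,0,0.0085,-0.1,-0.017,0,0,0]'

```text
time: 4.7
tool_pos: [532.2, -145.2, 429.9]
tool_rot: [3.142, -0.0, 1.687]
wrist_force: [0.2, -0.2, -3.7]
grip_width: 0.049
gripper_force: 61.3
```

```bash
python3 - <<'E'
from h import *
delta([540,84,440],91.2)
grab('wrist','w3.png')
E
```

```text
t 4.7 pos [ 532.2 -145.2  429.9] [ 1.800e+02 -1.000e-02  9.664e+01] F [ 0.2 -0.2 -3.7] w 0.049 gf 61.3
delta [ 0.2268  0.0342 -0.01  ] [ 0.  -0.   5.4]
```

Request:
apply_moves --moves '[0.227,0.034,-0.001,0,0,5.4,0.227,0.034,-0.001,0,0,5.4,0.227,0.034,-0.001,0,0,5.4,0.227,0.034,-0.001,0,0,5.4,0.227,0.034,-0.001,0,0,5.4,0.227,0.034,-0.001,0,0,5.4,0.227,0.034,-0.001,0,0,5.4,0.227,0.034,-0.001,0,0,5.4]'

```text
time: 5.55
tool_pos: [540.5, 83.7, 430.8]
tool_rot: [-3.141, 0.0, 1.592]
wrist_force: [-0.2, -0.5, -3.3]
grip_width: 0.053
gripper_force: 61.0
```

```bash
python3 - <<'E'
from h import *
import pickle
delta([560,84,428],91.2)
w=grab('wrist');s=grab('scene');t=grab('top');pickle.dump((w,s,t),open('l.pkl','wb'))
S=s['image']; p=proj(s,[[597,84,222],[545,84,230]]);print(p)
print(proj(w,[[597,84,222],[540,84,230],[660,84,212]]))
x,y=p.mean(0).astype(int)
a=cv2.resize(S[y-50:y+50,x-50:x+50],(400,400),interpolation=cv2.INTER_CUBIC); print(x-50,y-50)
b=w['image'][:, 120:520]
cv2.imwrite('pics/l.png',np.hstack([a,b]))
E
```

```text
t 5.55 pos [540.5  83.7 430.8] [-1.7997e+02  2.0000e-02  9.1240e+01] F [-0.2 -0.5 -3.3] w 0.053 gf 61.0
delta [-0.0001  0.0195  0.0028] [-0.  0.  0.]
[[404.75407034 204.22013623]
 [408.23185449 183.34315525]]
[[408.98118172 233.59923226]
 [315.01948976 237.1969206 ]
 [503.25661276 229.23297323]]
356 143
```

View pics/l.png

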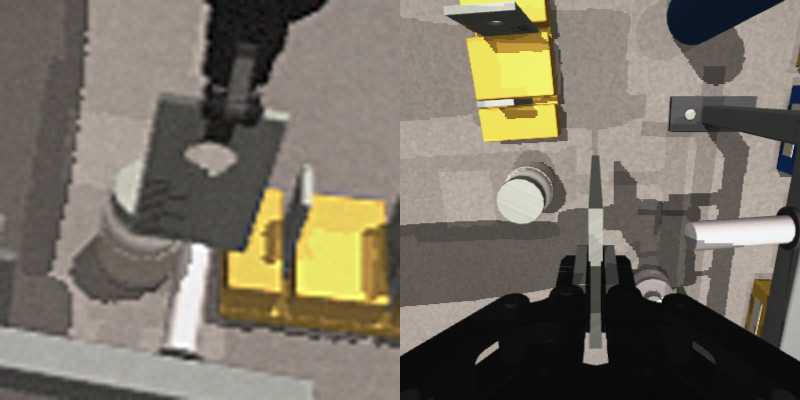

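Left crop: the hole centre is at crop (211,156), i.e. scene px (408.8,182), with the thick peg right below it. Wrist view: thick peg tip centre at about (412,236), root at (515,229), plate at col 316.

```bash
python3 - <<'E'
from h import *
import pickle
w,s,t=pickle.load(open('l.pkl','rb'))
c,d=ray(s,(408.6,181.9)); print('hole',(c+d*(540-c[0])/d[0]).round(1))
print('tip',onz(w,(412,236.5),222).round(1),'root',onz(w,(515,229.5),211).round(1))
# same tip from scene: blob of bright peg
g=s['image'][143:243,356:456].astype(int)
m=((g.min(2)>170)&(np.ptp(g,axis=2)<30)).astype(np.uint8)
n,l,st,ce=cv2.connectedComponentsWithStats(m)
for i in range(1,n):
  if st[i,4]>15: print(st[i],ce[i])
# plate ends in wrist view, top edge
print('plate right face end', onz(w,(316,235),275).round(1))
E
```

```text
hole [540.   84.4 228.9]
tip [599.   82.1 222. ] root [668.2  83.6 211. ]
[29 40  7 13 52] [31.71153846 45.59615385]
[ 42  61  10  27 153] [46.96732026 75.08496732]
plate right face end [540.  105.5 275. ]
```

Request:
apply_moves --moves '[-0.0015,0.02,0.001,0,0,0,-0.0015,0.035,0.003,0,0,0,-0.0015,0.05,0.006,0,0,0,-0.0015,0.065,0.009,0,0,0,-0.0015,0.065,0.009,0,0,0]'

```text
time: 6.2
tool_pos: [606.2, 83.0, 421.4]
tool_rot: [-3.141, 0.0, 1.591]
wrist_force: [-0.4, -0.1, -4.0]
grip_width: 0.049
gripper_force: 61.0
```

Request:
apply_moves --moves '[-0.0005,0.012,0.002,0,0,0,-0.0005,0.024,0.004,0,0,0,-0.0005,0.024,0.004,0,0,0]'

```text
time: 6.5
tool_pos: [630.1, 83.8, 417.8]
tool_rot: [3.142, 0.0, 1.592]
wrist_force: [-0.4, -0.1, -3.1]
grip_width: 0.053
gripper_force: 61.0
```

Request:
apply_moves --moves '[0,0,0.002,0,0,0,0,0,0.004,0,0,0,0,0,0.004,0,0,0]'

```text
time: 6.8
tool_pos: [628.7, 84.3, 413.8]
tool_rot: [-3.141, -0.0, 1.593]
wrist_force: [-0.2, -0.0, -4.0]
grip_width: 0.054
gripper_force: 61.0
```

Request:
apply_moves --moves '[0,0,0.0015,0,0,0,0,0,0.003,0,0,0,0,0,0.003,0,0,0]'

```text
time: 7.1
tool_pos: [628.9, 84.2, 410.9]
tool_rot: [-3.141, -0.0, 1.593]
wrist_force: [-0.4, -0.2, -4.0]
grip_width: 0.056
gripper_force: 61.0
```

```bash
python3 - <<'E'
from h import *
import pickle
delta([630,84,409],91.2)
s=grab('scene');w=grab('wrist')
a=cv2.resize(s['image'][140:240,350:450],(400,400),interpolation=cv2.INTER_CUBIC)
cv2.imwrite('pics/l2.png',np.hstack([a,w['image'][:,120:520]]))
E
```

```text
t 7.1 pos [628.9  84.2 410.9] [-179.97   -0.     91.27] F [-0.4 -0.2 -4. ] w 0.056 gf 61.0
delta [-0.0002  0.0011  0.0019] [-0.  -0.   0.1]
```

View pics/l2.png

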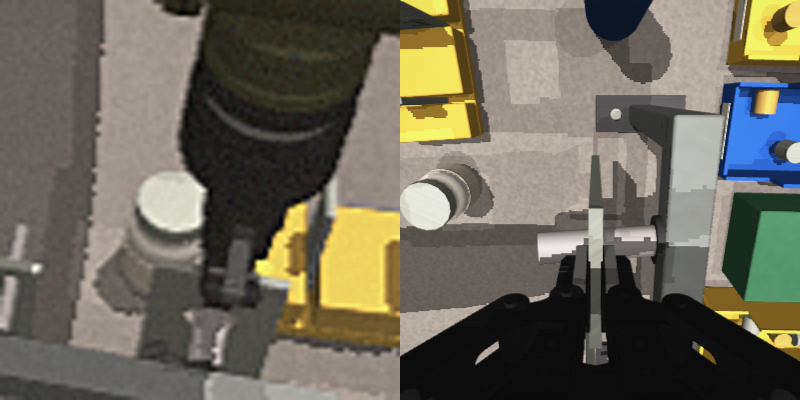

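The peg passes through the plate's hole: the wrist view shows the peg at (540–655,243) on both sides of the plate. Lower until it carries weight.

Request:
apply_moves --moves '[0,0,0.001,0,0,0,0,0,0.002,0,0,0,0,0,0.002,0,0,0]'

```text
time: 7.5
tool_pos: [629.1, 84.2, 409.6]
tool_rot: [3.141, -0.0, 1.593]
wrist_force: [-0.8, -0.2, -1.8]
grip_width: 0.055
gripper_force: 61.4
```

Request:
apply_moves --moves '[0,0,0.0005,0,0,0,0,0,0.001,0,0,0,0,0,0.001,0,0,0]'

```text
time: 7.8
tool_pos: [629.1, 84.2, 409.3]
tool_rot: [3.141, -0.0, 1.593]
wrist_force: [-2.2, -0.5, 2.2]
grip_width: 0.053
gripper_force: 62.0
```

Request:
apply_moves --moves '[0,0,0,0,0,0,0,0,0,0,0,0,0,0,0,0,0,0,0,0,0,0,0,0,0,0,0,0,0,0,0,0,0,0,0,0]' --fingers -0.2

```text
time: 8.4
tool_pos: [629.1, 84.1, 408.2]
tool_rot: [3.142, 0.0, 1.593]
wrist_force: [-0.1, -0.3, -0.6]
grip_width: 0.398
gripper_force: 0.0
```

Request:
apply_moves --moves '[0,0,-0.015,0,0,0,0,0,-0.04,0,0,0,0,0,-0.08,0,0,0,0,0,-0.12,0,0,0,0,0,-0.12,0,0,0]'

```text
time: 8.9
tool_pos: [628.9, 84.2, 538.4]
tool_rot: [3.127, -0.0, 1.593]
wrist_force: [0.8, -0.3, 1.3]
grip_width: 0.402
gripper_force: 0.0
```

```bash
python3 - <<'E'
from h import *
delta([445,223,400],5.5)
s=grab('scene');w=grab('wrist')
import pickle;pickle.dump((w,s),open('l3.pkl','wb'))
a=cv2.resize(s['image'][140:240,350:450],(400,400),interpolation=cv2.INTER_CUBIC)
cv2.imwrite('pics/l3.png',np.hstack([a,w['image'][:,120:520]]))
E
```

```text
t 8.9 pos [628.9  84.2 538.4] [ 1.7916e+02 -2.0000e-02  9.1270e+01] F [ 0.8 -0.3  1.3] w 0.402 gf 0.0
delta [ 0.1428 -0.1828  0.1358] [ 0.7 -0.6 85.8]
```

View pics/l3.png

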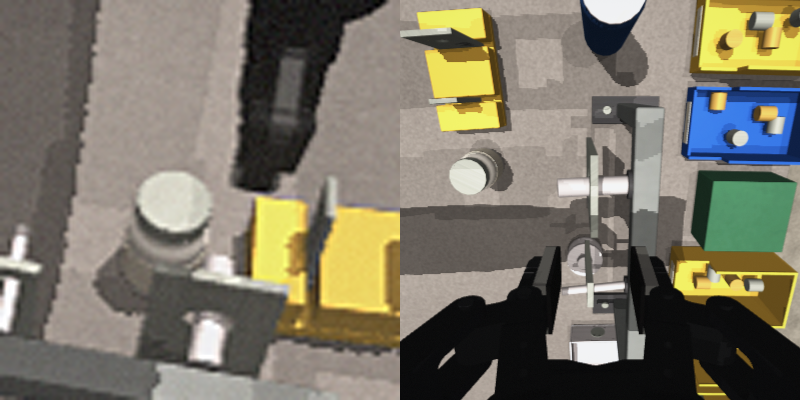

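The large gauge hangs on the thick peg, which passes through its hole, and the feeler is undisturbed. Next the rack.

Request:
apply_moves --moves '[0.143,-0.183,0.128,0,0,85.8,0.143,-0.183,0.128,0,0,85.8,0.143,-0.183,0.128,0,0,85.8,0.143,-0.183,0.128,0,0,85.8,0.143,-0.183,0.128,0,0,85.8,0.143,-0.183,0.128,0,0,85.8,0.143,-0.183,0.128,0,0,85.8,0.143,-0.183,0.128,0,0,85.8,0.143,-0.183,0.128,0,0,85.8,0.143,-0.183,0.128,0,0,85.8,0.143,-0.183,0.128,0,0,85.8,0.143,-0.183,0.128,0,0,85.8]'

```text
time: 10.2
tool_pos: [442.7, 222.9, 399.1]
tool_rot: [3.141, 0.002, 0.098]
wrist_force: [0.7, 0.1, 0.0]
grip_width: 0.401
gripper_force: 0.0
```

Request:
apply_moves --moves '[0,0,0,0,0,0,0,0,0,0,0,0]'

```text
time: 10.4
tool_pos: [442.9, 223.0, 400.0]
tool_rot: [3.142, 0.0, 0.097]
wrist_force: [0.4, 0.9, -0.2]
grip_width: 0.405
gripper_force: 0.0
```

```bash
python3 - <<'E'
from h import *
import pickle
delta([445,223,400],5.5)
w=grab('wrist');pickle.dump(w,open('r.pkl','wb'))
print(proj(w,[[472,225,122],[418,220,122],[472,225,42],[418,220,42],[462,154,102],[430,151,102]]).round(0).tolist())
# yellow mask and grey things surrounded by it
hsv=cv2.cvtColor(w['image'],cv2.COLOR_BGR2HSV)
y=cv2.inRange(hsv,(20,120,60),(35,255,255))
c=max(cv2.findContours(y,cv2.RETR_EXTERNAL,cv2.CHAIN_APPROX_NONE)[0],key=cv2.contourArea)
print('yellow',cv2.boundingRect(c),cv2.minAreaRect(c))
p=proj(w,[[445,223,122]])[0].astype(int)
g=cv2.cvtColor(w['image'],cv2.COLOR_BGR2GRAY)
# coarse gray print, sat print
sub=g[p[1]-60:p[1]+62:6,max(0,p[0]-90):p[0]+92:6]; sb=hsv[p[1]-60:p[1]+62:6,max(0,p[0]-90):p[0]+92:6,1]
print(p); 
for r,q in zip(sub,sb): print(' '.join('%3d'%v if k<100 else ' YY' for v,k in zip(r,q)))
E
```

```text
t 10.4 pos [442.9 223.  400. ] [1.80e+02 3.00e-02 5.53e+00] F [ 0.4  0.9 -0.2] w 0.405 gf 0.0
delta [ 0.0021  0.0002 -0.    ] [0. 0. 0.]
[[316.0, 162.0], [316.0, 226.0], [316.0, 147.0], [316.0, 198.0], [397.0, 177.0], [394.0, 212.0]]
yellow (275, 127, 148, 83) ((348.1013488769531, 168.18508911132812), (147.0247802734375, 81.76471710205078), 0.6585431694984436)
[315 195]
128 130 131 125 126 126 128 134 132  YY  YY  YY  YY  YY  YY  YY  YY  YY  YY  YY  YY  YY  YY  YY  YY  YY  YY  YY  YY  YY  YY
126 131 131 125 135 130 132 134 133  YY  YY  YY  YY  YY  YY  52  YY  YY  YY  YY  YY  YY  YY  YY  YY  YY  YY  YY  YY  YY  YY
128 134 131 130 133 124 135 135 125  YY  YY  YY  YY  YY  YY  49  YY  YY  YY  YY  YY  YY  YY  YY  YY  YY  YY  YY  YY  YY  YY
132 125 134 131 130 130 128 129 125  YY  YY  YY  YY  YY  YY  48  YY  YY  YY  YY  YY  YY  YY  YY  YY  YY  YY  YY  YY  YY  YY
130 127 133 124 131 124 126 126 128  YY  YY  YY  YY  YY  YY 112  YY  YY  YY  YY  YY  YY  YY  YY  YY  YY  51  YY  YY  YY  YY
129 132 136 128 130 128 125 131 128  YY  YY  YY  YY  YY  YY 118  YY  YY  YY  YY  YY  YY  YY  YY  YY  YY  43
[... 1176 characters left out ...]
 123 115 134 140 142 138 137 140 139 135 136 137 134 134 134 134 141 156 151 143
155 154 156 150 150 156 149 126 126 132 129 128 116 115 138 137 136 136 135 137 129 137 131 128 133 140 132 130 147 152 147
128 155 126 126 129 121 131 131 134 126 134 130 116 117 137 136 135 135 137 137 132 139 134 134 128 135 135 129 149 151 152
129 130 132 129 128 126 129 124 128 132 125 128 111 114 145 139 137 140 140 141 131 135 132 140 137 128 134 134 136 150 155
128 130 125 132 137 132 125  51  52   7 131 130 130 110 135 138 138 142 134 139 135   6  49  49 137 135 136 140 135 145 153
130 130 130 128 132 126 121  52  41   7 131 131 132 117 134 138 139 141 140 136 140   6  28  49 136 136 138 139 133 152 152
```

```bash
python3 - <<'E'
from h import *
import pickle
w=pickle.load(open('r.pkl','rb'));g=cv2.cvtColor(w['image'],cv2.COLOR_BGR2GRAY)
for r in (150,165,185,205,215): print(r,g[r,304:328])
for c in (315,317): print(c,g[140:165,c],g[210:232,c])
E
```

```text
150 [205 204 204 204 192 139  57  55  49  50  50  50  49  53  66  97 134 144
 145 145 145 145 146 146]
165 [203 203 203 202 190 140  93 115 117 116 117 118 117 105  77  71  77  78
  78  87 102 101 118 143]
185 [203 203 203 201 186 143 142 181 181 181 181 183 181 152  75 101 112 113
 116 127 142 142 142 142]
205 [210 210 210 209 194 162 161 182 180 180 181 182 176 150 140 199 211 211
 210 210 210 210 210 209]
215 [138 133 133 136 136 154 185 191 188 188 190 192 186 161 140 136 135 137
 140 139 134 134 136 138]
315 [ 70  52  49  49  49  50  49  49  49  49  50  48  49  48  50  49  49  48
  91 112 115 116 116 117 118] [170 181 188 188 188 192 194 192 191 194 194 192 197 197 148 142 144 142
 141 141 137 137]
317 [ 87  79  77  67  63  64  65  60  60  58  53  53  54  53  54  54  55  53
  86 103 106 104 106 106 106] [152 148 159 153 157 161 161 161 159 157 156 157 157 160 143 140 142 140
 140 142 140 139]
```

```bash
python3 - <<'E'
from h import *
import pickle
w=pickle.load(open('r.pkl','rb'))
a,b=onz(w,(313.7,158),122),onz(w,(313.7,223.6),122);print(a,b,np.linalg.norm(a-b))
m=(a+b)/2;print(m,np.degrees(np.arctan2(*(a-b)[1::-1])))
delta([m[0],m[1],122-20+173],5.5)
E
```

```text
[475.12318779 227.20841345 122.        ] [420.27324523 221.97002141 122.        ] 55.09951859646384
[447.69821651 224.58921743 122.        ] 5.455433159269458
t 10.45 pos [443.  223.  400.1] [1.80e+02 2.00e-02 5.52e+00] F [ 0.8 -0.8 -0.6] w 0.404 gf 0.0
delta [ 0.0049 -0.0011  0.1251] [0. 0. 0.]
```

Request:
apply_moves --moves '[0.005,-0.001,0.03,0,0,0,0.005,-0.001,0.06,0,0,0,0.005,-0.001,0.085,0,0,0,0.005,-0.001,0.105,0,0,0,0.005,-0.001,0.118,0,0,0,0.005,-0.001,0.125,0,0,0,0.005,-0.001,0.125,0,0,0,0.005,-0.001,0.125,0,0,0]'

```text
time: 11.25
tool_pos: [448.3, 224.7, 276.2]
tool_rot: [-3.141, -0.002, 0.096]
wrist_force: [-0.8, 0.5, 0.8]
grip_width: 0.398
gripper_force: 0.0
```

Request:
apply_moves --moves '[0,0,0,0,0,0,0,0,0,0,0,0,0,0,0,0,0,0,0,0,0,0,0,0,0,0,0,0,0,0,0,0,0,0,0,0,0,0,0,0,0,0,0,0,0,0,0,0]' --fingers -1 --squeeze 60

```text
time: 12.05
tool_pos: [448.4, 224.8, 276.5]
tool_rot: [-3.141, -0.002, 0.095]
wrist_force: [-0.9, -0.8, 6.4]
grip_width: 0.05
gripper_force: 62.5
```

Request:
apply_moves --moves '[0,0,-0.01,0,0,0,0,0,-0.03,0,0,0,0,0,-0.06,0,0,0,0,0,-0.1,0,0,0,0,0,-0.135,0,0,0,0,0,-0.155,0,0,0,0,0,-0.155,0,0,0]'

```text
time: 12.75
tool_pos: [448.1, 224.7, 434.0]
tool_rot: [-3.14, -0.006, 0.095]
wrist_force: [0.8, -0.1, -1.2]
grip_width: 0.052
gripper_force: 61.6
```

```bash
python3 -c "
from h import *
delta([540,-142,426],91.2)"
```

```text
t 12.75 pos [448.1 224.7 434. ] [-179.91   -0.35    5.47] F [ 0.8 -0.1 -1.2] w 0.052 gf 61.6
delta [0.0564 0.3738 0.0077] [  0.2  -0.3 -85.7]
```

Request:
apply_moves --moves '[0.0565,0.374,0.005,0,0,-85.7,0.0565,0.374,0.005,0,0,-85.7,0.0565,0.374,0.005,0,0,-85.7,0.0565,0.374,0.005,0,0,-85.7,0.0565,0.374,0.005,0,0,-85.7,0.0565,0.374,0.005,0,0,-85.7,0.0565,0.374,0.005,0,0,-85.7,0.0565,0.374,0.005,0,0,-85.7,0.0565,0.374,0.005,0,0,-85.7,0.0565,0.374,0.005,0,0,-85.7,0.0565,0.374,0.005,0,0,-85.7,0.0565,0.374,0.005,0,0,-85.7]'

```text
time: 13.95
tool_pos: [539.2, -142.6, 422.3]
tool_rot: [-3.137, -0.002, 1.59]
wrist_force: [-0.1, 0.5, -1.8]
grip_width: 0.05
gripper_force: 61.5
```

Request:
apply_moves --moves '[0,0,0,0,0,0,0,0,0,0,0,0,0,0,0,0,0,0]'

```text
time: 14.25
tool_pos: [539.7, -142.1, 424.9]
tool_rot: [-3.141, -0.0, 1.591]
wrist_force: [1.0, -0.0, -2.0]
grip_width: 0.054
gripper_force: 61.5
```

```bash
python3 - <<'E'
from h import *
import pickle
delta([540,-142,426],91.2)
w=grab('wrist');s=grab('scene');t=grab('top');pickle.dump((w,s,t),open('q.pkl','wb'))
P=np.array([[598.5,-143.4,222],[667,-142,210],[540,-143,233]])
for n,f in (('w',w),('s',s),('t',t)):
    p=proj(f,P);print(n,p.round(1).tolist())
    g=cv2.cvtColor(f['image'],cv2.COLOR_BGR2GRAY)
    x0,y0=(p[0]+(p[1]-p[0])*.3).astype(int)
    k=14
    for r in range(y0-k,y0+k+1,2 if n=='w' else 1): print(r,g[r,x0-k*2 if n=='w' else x0-k:x0+k*(2 if n=='w' else 1):3 if n=='w' else 1])
    print('x0',x0)
E
```

```text
t 14.25 pos [ 539.7 -142.1  424.9] [-1.7997e+02 -1.0000e-02  9.1130e+01] F [ 1. -0. -2.] w 0.054 gf 61.5
delta [ 0.0001  0.0003 -0.0011] [-0.  -0.  -0.1]
w [[415.4, 240.3], [519.2, 232.1], [316.4, 246.1]]
223 [ 92  89  90  62  36  49  48  49  51  59  59  58  59  59  60  59  70 163
 164]
225 [ 93  92  89  91  36  36  50  48  49  56  57  57  59  59  60  60  42  96
 167]
227 [ 91  90  90  91  82  36  36  48  48  49  59  58  58  59  58  57  57  43
 133]
229 [90 87 91 89 90 45 37 38 48 48 53 60 59 59 59 59 59 43 48]
231 [ 87  88  88  92 115  85  37  36  37  48  54  59  64  79 107 116 123 134
 144]
233 [ 86  68  70  76 106 119 117 124 134 145 155 165 175 183 194 202 207 212
 216]
235 [ 68  90 149 176 185 195 203 210 215 218 222 225 228 230 232 234 235 237
 238]
237 [ 69 117 139 229 230 232 234 236 236 238 239 240 242 242 243 243 244 244
 244]
239 [ 70 109 131 243 243 243 243 244 244 244 244 244 244 244 244 244 244 244
 244]
241 [ 75  77 131 244 244 244 244 244 244 244 244 244 244 243 241 240 240 239
 238]
243 [ 75  72  84 244 244 242 241 239 239 238 236 235 235 232 226 207 183 137
 121]
24
[... 5730 characters left out ...]
 78 81 81 78 82 83 84 84 80 84 88 86 82 87
 88 89 88 88]
185 [72 73 74 72 76 74 76 73 75 75 76 77 77 79 78 80 76 80 80 83 83 81 85 83
 83 82 88 86]
186 [70 77 70 76 69 73 73 77 79 74 74 73 75 75 79 75 77 80 81 79 81 79 82 82
 83 82 84 87]
187 [69 70 71 71 67 70 73 76 73 75 76 77 75 75 76 75 74 77 79 80 79 81 77 81
 80 82 85 83]
188 [72 73 70 71 71 72 74 71 74 72 75 76 74 73 71 73 77 75 75 77 73 78 78 80
 78 80 82 78]
189 [68 69 72 69 71 69 74 70 69 72 73 72 73 75 75 72 74 73 76 76 79 75 75 77
 78 78 80 78]
190 [69 70 64 66 70 68 67 68 67 69 73 70 72 71 71 75 74 74 72 74 76 76 75 75
 76 79 80 76]
191 [63 63 66 66 64 66 67 68 69 70 71 72 68 72 70 72 69 74 74 68 75 73 73 75
 72 77 75 79]
x0 347
```

```bash
python3 - <<'E'
from h import *
import pickle
w,s,t=pickle.load(open('q.pkl','rb'))
p=proj(s,[[540,-142.8,232.4],[540,-134.8,232.4],[540,-142.8,240.4],[540,-142.8,270],[540,-115,232],[540,-170,232]]);print(p.round(1).tolist())
g=cv2.cvtColor(s['image'],cv2.COLOR_BGR2GRAY)
print(' '*4,list(range(294,328)))
for r in range(150,182): print(r,' '.join('%3d'%v for v in g[r,294:328]))
E
```

```text
[[310.6, 163.2], [313.9, 163.8], [310.4, 161.0], [310.0, 152.6], [322.3, 165.4], [299.2, 161.2]]
     [294, 295, 296, 297, 298, 299, 300, 301, 302, 303, 304, 305, 306, 307, 308, 309, 310, 311, 312, 313, 314, 315, 316, 317, 318, 319, 320, 321, 322, 323, 324, 325, 326, 327]
150 161 168 113  39  41  38  69  96  96  90  72  48  39  37  38  29  25  19  20  21  21  28  81  89  85  82  80  85  80  81  79  80  84  83
151 160 168  92  14  34  29  67  77  82  89  82  57  46  51  37  23  25  30  29  25  27  43  69  87  87  85  85  85  79  87  83  83  86  84
152 159 174 123  47  20  26  52  65  64  67  63  46  39  33  36  30  28  24  23  24  42  32  72  84  81  86  84  82  84  82  87  85  85  84
153 163 170 116  34   7  19  39  46  55  51  48  33  35  34  29  26  24  30   1  61  58  72  82  76  82  81  82  86  86  83  82  86  83  86
154 158 166 165 168 123  44  27  29  31  31  41  28  24  33  21  29  26  28  33  57  54  74  82  79  74  75  79  66  75  81  86  83  86  84
155 159 164 165 170 124  77  59  43  25  34  34  21  16  24  28  26  28  24  20  67  69  73  73  72  76  71  72 174 146  86  82
[... 2952 characters left out ...]

177  84  80  85  83  86  81  82  74  75  66  75  74  75  70  71  69  77  78  71  70  76  72  78  76  70  72  68  72  74  91  95  98 103 104
178  87  80  84  84  90  83  72  74  71  74  69  71  79  73  70  70  70  69  73  75  76  75  74  74  78  75  75  75  73  97  98  96  97  90
179  83  86  85  84  82  83  78  77  66  69  74  74  65  75  70  73  75  72  76  75  71  72  75  72  72  77  75  76  69  93  97  95  91  84
180  89  82  81  84  82  82  82  73  71  72  74  67  67  68  74  64  72  71  76  76  75  79  77  76  69  76  75  68  75  92  96  89  81  80
181  85  85  81  89  82  85  81  78  71  72  69  69  71  76  71  71  71  75  71  73  74  77  76  81  72  73  76  72  72  93  98  88  81  83
```

Request:
apply_moves --moves '[-0.0015,0.02,0.003,0,0,0,-0.0015,0.035,0.006,0,0,0,-0.0015,0.045,0.0078,0,0,0,-0.0017,0.052,0.009,0,0,0,-0.0017,0.052,0.009,0,0,0]'

```text
time: 14.9
tool_pos: [592.2, -142.9, 415.8]
tool_rot: [-3.141, -0.0, 1.591]
wrist_force: [-0.6, -0.7, -2.1]
grip_width: 0.053
gripper_force: 61.5
```

Request:
apply_moves --moves '[0,0.006,0.001,0,0,0,0,0.012,0.002,0,0,0,0,0.018,0.003,0,0,0,0,0.018,0.003,0,0,0]'

```text
time: 15.3
tool_pos: [610.2, -142.7, 413.0]
tool_rot: [-3.142, -0.0, 1.591]
wrist_force: [0.1, -0.5, -1.5]
grip_width: 0.054
gripper_force: 61.5
```

```bash
python3 - <<'E'
from h import *
import pickle
delta([635,-142.3,408.4],91.2)
w=grab('wrist');g=cv2.cvtColor(w['image'],cv2.COLOR_BGR2GRAY)
print(proj(w,[[602,-143.3,221.7],[668,-142,210]]).round(1).tolist())
for r in range(222,262,2): print(r,' '.join('%3d'%v for v in g[r,280:350:3]))
E
```

```text
t 15.3 pos [ 610.2 -142.7  413. ] [-180.     -0.     91.18] F [ 0.1 -0.5 -1.5] w 0.054 gf 61.5
delta [-0.0002  0.0248  0.0046] [-0. -0. -0.]
[[300.8, 245.8], [413.6, 237.2]]
222  96  94  96  91  92  92  95  92  98  93  77  77  76  73  81  96  96  90  65  42  44  43  44  43
224  97  97  97  93  95  95  92  92  94  91  76  77  76  74  80  95  97  93  80  74  75  74  77  74
226  97  95  91  91  90  91  97  93  94 101 165 183 178 178 161  93  92  92  80  76  76  78  82  79
228  96  92  99  98  90  90  92  94  94 101 173 170 167 168 171  92  95 144  97  94  91  94  95  95
230  97  97  92  92  92  89  93  96  92  94 170 167 169 171 170  98 100 157  91  94  94  93  93  93
232  94  94  98  93  95  90  97  95  94  92 167 169 171 169 156  98 126 170 167 168  93  94  91  93
234  89  90  97  97  90  90  92  94  90  92 169 170 170 172 158  95 172 169 178 178  95  94  90  90
236  94  93  92  91  90  89  94  95  75  94  71  70  72  72  78  97 173 160 131 118  85  77  78  78
238  92  92  92  95  90  91  92  94  69  68  70  71  73  72  73  80  79  81  83  84  86  87  89  90
240  96  92  93  95  92  9
[... 373 characters left out ...]

248  89  91  90  91  96  95  57  56  56  34  72  72  72  72  58  57  57  57  71  91  90  89  91  90
250  86  96  90  89  93  93  58  57  57  35  73  72  72  73  60  58  57  57  64  78  76  71  61  58
252  87  89  89  95  92  87  57  57  58  28  72  71  73  75  59  57  57  57  59  59  75  69  54  59
254  91  88  94  96  93  85  57  57  57  24  72  73  74  75  58  57  57  57  63 135 140 150  70  77
256  92  92  18  16  16  33  57  57  57  18  74  75  74  72  56  57  57  57  56  16  16  15  69  76
258  92  46  11  13  12  35  56  56  58  16  74  73  71  70  57  57  57  57  57  11  12  13  13  82
260  79  12  12  11  13  42  57  56  57  17  64  71  70  72  35  57  57  56  58  12  12  11  13  67
```

The wrist pixels show the peg on both sides of the plate (tip at col ~302, plate cols 310–322, peg continuing right) with no contact force, so it is threaded. Continue.

Request:
apply_moves --moves '[0,0.008,0.0014,0,0,0,0,0.016,0.003,0,0,0,0,0.022,0.004,0,0,0,0,0.022,0.004,0,0,0]'

```text
time: 15.75
tool_pos: [632.5, -142.1, 408.7]
tool_rot: [-3.141, -0.0, 1.591]
wrist_force: [-0.3, -0.5, -2.1]
grip_width: 0.052
gripper_force: 61.5
```

Request:
apply_moves --moves '[0,0,0.001,0,0,0,0,0,0.002,0,0,0,0,0,0.003,0,0,0,0,0,0.003,0,0,0]'

```text
time: 16.15
tool_pos: [631.6, -142.2, 406.1]
tool_rot: [-3.141, -0.0, 1.591]
wrist_force: [-0.1, -0.1, -2.2]
grip_width: 0.052
gripper_force: 61.5
```

Request:
apply_moves --moves '[0,0,0.0005,0,0,0,0,0,0.001,0,0,0,0,0,0.001,0,0,0]'

```text
time: 16.45
tool_pos: [631.7, -142.2, 405.8]
tool_rot: [3.141, 0.0, 1.591]
wrist_force: [-0.9, 0.2, 0.3]
grip_width: 0.053
gripper_force: 61.8
```

Request:
apply_moves --moves '[0,0,0,0,0,0,0,0,0,0,0,0,0,0,0,0,0,0,0,0,0,0,0,0,0,0,0,0,0,0,0,0,0,0,0,0]' --fingers -0.2

```text
time: 17.05
tool_pos: [631.7, -142.2, 405.3]
tool_rot: [3.142, -0.0, 1.591]
wrist_force: [-0.2, -0.5, -0.2]
grip_width: 0.4
gripper_force: 0.0
```

Request:
apply_moves --moves '[0,0,-0.015,0,0,0,0,0,-0.04,0,0,0,0,0,-0.08,0,0,0,0,0,-0.12,0,0,0,0,0,-0.15,0,0,0,0,0,-0.15,0,0,0,0,0,-0.15,0,0,0,0,0,-0.15,0,0,0,0,0,-0.15,0,0,0]'

```text
time: 17.95
tool_pos: [631.8, -142.2, 553.1]
tool_rot: [-3.138, -0.001, 1.591]
wrist_force: [0.5, 0.1, 0.4]
grip_width: 0.402
gripper_force: 0.0
```

```bash
python3 - <<'E'
from h import *
delta([632,-142,550],91.2)
f=grab('wrist');g=cv2.cvtColor(f['image'],cv2.COLOR_BGR2GRAY)
for n,c,h in (('S',[632,-142.5,250],27.5),('L',[629,84,255],35)):
    c=np.array(c,float)
    print(n,proj(f,[c,c+[0,h,0],c-[0,h,0]]).round(0).tolist(), 'peg',proj(f,[[602,c[1],221],[667,c[1],210]]).round(0).tolist())
p=proj(f,[[632,-142.5,250]])[0].astype(int)
for r in range(p[1]-50,p[1]+50,5): print(r,' '.join('%3d'%v for v in g[r,p[0]-48:p[0]+48:4]))
# before/after scene diff: bystanders + gauges
import pickle
s0=pickle.load(open('f0.pkl','rb'))['scene']['image'];s=grab('scene')['image']
d=(cv2.absdiff(s0,s).max(2)>40).astype(np.uint8);d=cv2.morphologyEx(d,cv2.MORPH_OPEN,np.ones((3,3)))
n,l,st,ce=cv2.connectedComponentsWithStats(d)
print([tuple(map(int,x)) for x in st[1:] if x[4]>30])
E
```

```text
t 17.95 pos [ 631.8 -142.2  553.1] [-1.7981e+02 -6.0000e-02  9.1170e+01] F [0.5 0.1 0.4] w 0.402 gf 0.0
delta [0.0002 0.0003 0.0031] [-0.2 -0.1 -0. ]
S [[317.0, 190.0], [318.0, 160.0], [316.0, 219.0]] peg [[286.0, 181.0], [352.0, 180.0]]
L [[320.0, -139.0], [321.0, -210.0], [319.0, -74.0]] peg [[284.0, -108.0], [367.0, -98.0]]
140 154 149 163 159 153 158 160 140 153 162  84  63  59 133 145 144 150 164 157 133 138 135 135 121
145 152 153 156 160 158 162 138 146 162 161 158  70 125 147 144 143 149 163 151 140 131 137 110 129
150 143 161 160 157 154 157 150 138 158 163 155  67  71 144 145  85 150 162 133 132 136 140  82 130
155 143 136 146 160 160 150 145 150 160 157 157  49  70 111 148  73  69 125 137 138 136 135  62 157
160  88 138 140 150 142 144 143 145 145 141 143  53  67  67 144  71  72  88  94 134 140 135  60 162
165  72  69  73 112 150 146 146 144 139 147 160  60 172 175 143  72  73  87  78  62 129 131  45 163
170  69  73  71  72  72  71  88 145 146 145 165  65 178 180  75  38  39  46  42  31  69  53  39 165
175  73  68  67  69  71  70  72  72  72 116 161  85 179 183  46  39  40
[... 1359 characters left out ...]
2, 363), (378, 7, 9, 13, 75), (159, 13, 8, 16, 55), (193, 20, 147, 142, 8921), (368, 34, 12, 15, 122), (414, 39, 52, 55, 1176), (446, 41, 5, 7, 33), (464, 44, 7, 12, 48), (352, 85, 7, 8, 42), (158, 96, 16, 13, 134), (398, 96, 41, 48, 757), (181, 99, 12, 13, 97), (342, 109, 15, 19, 224), (371, 115, 14, 6, 64), (150, 117, 10, 4, 33), (356, 144, 15, 9, 82), (378, 145, 16, 7, 71), (264, 155, 87, 66, 2097), (454, 185, 10, 26, 146), (446, 199, 8, 19, 141), (384, 207, 24, 24, 275), (409, 209, 13, 7, 58), (406, 224, 11, 10, 92), (235, 226, 31, 22, 382), (280, 227, 14, 16, 141), (262, 240, 11, 22, 117), (215, 257, 50, 25, 751), (354, 264, 13, 12, 99), (373, 266, 19, 13, 168), (239, 288, 15, 13, 139)]
```

The small gauge's top edge sits where predicted (rows ~163–220, col ~317), with the peg visible on both sides of it. Handing in.

```bash
python3 -c "
from h import *
print(job.finish_job())"
```

```text
the job is handed in; nothing more can be done
None
```

The job is handed in: camera checks before hand-in showed the large gauge hanging released on the thick peg and the small gauge on the slim peg. I saw no bystander moved, and the clock stood at about 18 s of the allowed 59 s; the hand-in call returned no verdict.

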